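Portion walnuts through a spring-slide dispenser and hold the slide open

TASK

With the slide of the nut dispenser still shut, drop both walnuts into its open hopper from above; then pull the sprung slide out by its upright tab until the tab stands level with the two clips on the rails, so that both nuts fall into the mug below. Finish while still holding the slide there with the gripper (it springs shut if let go), because I will pour more nuts through. Leave the mug standing where it is and the other things on the table alone.

Things in the scene. Friction and masses are not known exactly. Their poses are not given: they have to be found in the camera images.
- dispenser: Nut dispenser, fixed, on a wooden base board 300 x 130 x 8 mm. Origin: on the table straight below the hopper's centre; z up; the slide pulls out along its -x (towards the robot, within 0.25 rad). Two aluminium rails along x at y = -44 and +44 mm (8 mm wide, top at 130 mm height), x = -235 to +65 mm, carry the slide. Posts and legs stand under the rails.
- hopper (a point): Centre of the mouth of the dispenser's white hopper, open on top, 202 mm above the table. Mouth 106 mm (dispenser x) by 126 mm (y) inside, tapering down to a straight throat 46 x 66 mm from 150 to 127 mm height, closed below by the slide.
- gate: The sprung slide: steel plate 76 mm wide, 5 mm thick, top at 124 mm height, floor of the hopper when shut. Shut at the start; moves only along the dispenser's -x, by 85 mm at most. A spring pulls it shut: 2.7 N at the start, plus 0.9 N per 10 mm (about 8 N at the clips). Hopper fully open from 51 mm on. Axes, and origin when shut, are the dispenser's.
- tab (a point): Middle of the slide's upright dark-wood pull tab, 10 mm below its top. Tab 10 mm thick (dispenser x), 30 mm wide (y), from the plate at 124 mm up to 180 mm above the table; this point is at 170 mm. Shut, it is at x = -125 mm in the dispenser's frame. Can be taken from above.
- mark (a point): The mark: midpoint between two small dark steel clips, one on each rail (6 mm thick in x, reaching from y = 39 to 69 mm either side, top at 134 mm height, as this point). Fixed, but set differently each time: 50 to 65 mm further out (dispenser -x) than the shut tab. Axes as the dispenser's. Tab and clips are level when they have the same x in the dispenser's frame.
- mug: White ceramic mug, 88 mm across, 95 mm tall, wall 4 mm, loose, 350 g, standing on the dispenser's base board straight below the hopper, handle away from the robot. Origin: centre of its underside; z up.
- walnut_a_center (a point): Centre of a walnut: 28 mm across, 31 mm tall, about 14 g, standing on its small flat foot on the table, to one side of the dispenser; this point is 15.5 mm above its foot.
- walnut_b_center (a point): Centre of the other walnut, the same in every way, on the other side of the dispenser.
- walnut_a: The walnut of point walnut_a_center; origin at its foot.
- walnut_b: The walnut of point walnut_b_center; origin at its foot.
- snack_box: Bystander: plain cardboard snack box 50 x 120 x 75 mm tall, loose. Origin: centre of its underside.
- beaker: Bystander: grey plastic drinking cup, 70 mm across, 85 mm tall, loose. Origin: centre of its underside.
- spoon: Bystander: steel spoon lying on the table on the robot's left.
Things that resemble listed ones, but are neither listed nor needed, are in the scene too. What is shaped like the walnut_a but turquoise is not meant.

How it is judged:
On the way:
1. both walnuts lie in the hopper, let go, with the slide still shut (x of walnut_a_center in the frame of dispenser between -0.045 and 0.045 m and y of walnut_a_center in the frame of dispenser between -0.055 and 0.055 m and z of walnut_a_center in the frame of dispenser between 0.124 and 0.198 m and contact force between the fingers and walnut_a below 0.1 N and x of walnut_b_center in the frame of dispenser between -0.045 and 0.045 m and y of walnut_b_center in the frame of dispenser between -0.055 and 0.055 m and z of walnut_b_center in the frame of dispenser between 0.124 and 0.198 m and contact force between the fingers and walnut_b below 0.1 N and x of gate in the frame of dispenser above -0.012 m), for 0.2 s.
At the end, for the whole second after the job is handed in: Both walnuts lie in the mug, which still stands upright (within 0.15 rad) and within 20 mm of its place; the slide's tab is level with the clips within 7 mm along the rails and still (under 10 mm/s), held there by the fingers (more than 2 N on the slide) (horizontal distance between each of walnut_a_center, walnut_b_center and mug below 0.042 m and z of walnut_a_center in the frame of mug between 0.003 and 0.085 m and z of walnut_b_center in the frame of mug between 0.003 and 0.085 m and x of tab in the frame of mark between -0.007 and 0.007 m and contact force between the fingers and gate above 2 N and linear speed of gate below 0.01 m/s and angle between mug's own z axis and vertical below 0.15 rad and distance of mug from where it was at the start of the episode below 0.02 m); the arm keeps its last pose, push and grip.
It fails at once if the mug is tipped or pushed more than 30 mm (angle between mug's own z axis and vertical above 0.35 rad or distance of mug from where it was at the start of the episode above 0.03 m).
It fails at once if the snack box, the cup or the spoon is pushed more than 30 mm or knocked over (distance of any of snack_box, beaker, spoon from where it was at the start of the episode above 0.03 m or angle between any of snack_box, beaker's own z axis and vertical above 0.5 rad).
It also fails if it takes over 64 s, if anything falls off the work surface, if the arm or the gripper's body presses on something with over 40 N, if the wrist force passes 120 N, or if a joint passes its speed limit or range.

ROBOT

A 7-joint arm with a two-finger parallel gripper is mounted at the origin on the work surface. World frame = base frame: x ahead of the robot, y to its left, z up, the work surface at z = 0. Lengths are in m, angles in rad, forces in N, time in s.
With the tool pointing down it reaches from about 0.4 to 0.875 m from the base axis. Payload 19.3 kg.
Tool frame: the origin (TCP) lies midway between the tips of the shut fingers; the grasp point (between the pads) lies 19 mm behind it; z points along the fingers, y is the direction in which the jaws open and shut (so a half turn about z gives the same grasp; the last joint's range is limited). The gripper opens to 85 mm and grips with 20 to 120 N. Pads are 22 mm wide; open, the fingers measure 114 mm over their backs; the gripper's body (76 mm by 85 mm) begins 54 mm behind the grasp point. The pads swing forward as they close: fully open they stand 13 mm farther back than shut.
Start: joints at [-1.235, 0.521, -0.036, 1.599, 0.021, 1.021, -0.113], TCP at [0.247, 0.574, 0.231] pointing down, gripper open.
Joint ranges: [-2.91, 2.91], [-0.3, 2.13], [-1.5, 1.42], [0.17, 2.43], [-1.26, 4.41], [0.16, 1.93], [-2.52, 2.52]. Speed limits (rad/s): [1.89, 1.89, 2.39, 2.39, 3.01, 3.01, 3.01].

INTERFACE

Orientations are given as a unit quaternion [x, y, z, w].
In Python, from cell import arm, eoat, status, grab_frame, camera_model, ticket, models gives the robot as it stands. The module is installed in compiled form; this text tells all that it offers. Calls block until the motion is done:
- arm.movep(position, orientation): joint-space move of the TCP to a pose.
- arm.move_linear(position, ori=None, rate=0.15, max_force=None): straight line of the TCP; ori=None keeps the orientation; rate is the mean speed in m/s. With max_force (N) it stops when the force on the tool has changed by that much, and returns True; else False.
- arm.movej(angles): joint-space move.
- eoat.open_gripper() and eoat.grasp(effort=None): open the fingers fully, or close them until they stop; effort is the grip in N (None keeps the last).
- arm.dwell(seconds).
- arm.inverse_kinematics(position, orientation): joint angles nearest the present ones, or None.
- status.sense(): the state.
- grab_frame(name): name is "scene" or "top" or "wrist"; returns (picture, depth): 420x560x3 uint8, red, green, blue; 420x560 float32, m along the optical axis (not along the pixel's ray), 0 where there is no reading.
- camera_model(name): a dict with "K" (3x3 intrinsics, pixels), "k1" (the pictures are not rectified: a ray, as slopes to the right and down, at radius r is drawn at 1 + k1 r^2 times it, then the intrinsics apply), "view" (4x4, takes a point from world to camera coordinates); the wrist camera has in their place "hand_eye" (4x4, takes a point from camera to tool coordinates, whose origin is the TCP and whose axes are the flange's). Camera axes: x right, y up, looking along -z (the intrinsics and any distortion apply to the point x, -y, -z); pixel columns grow to the right and rows downward; lengths in m; the calibration is good to about 2 mm. A picture is of the moment at which its call begins: read the wrist's pose just before it. camera_model takes no time and is no camera call.
A pose or a line that the arm cannot do raises arm.Unreachable and nothing moves.
- ticket.hand_in(): hands the job in, once; it reports no verdict.
Trained networks look in the newest picture that a camera, given by its name, has taken for a name from the list of things; names that differ only in an ending like _2 or _b are one class to them, and where a whole thing is asked for, a point or a joint stands for the part that bears it (a point fixed in the world has none). Each returns a list of dicts, best first, with "p" (0 to 1); they miss things now and then, are a little off and sometimes report something else, mostly with a low value. They report only what shows in the picture. A call takes as long as a camera call. They do not tell look-alikes from the thing itself.
- models.find_in(camera, label): "position" ([row, column] in pixels, amid what is visible of it).
- models.pinpoint(camera, label): "position" ([row, column] in pixels: a listed point, or the origin of a listed thing).
The state is a dict: "time": time; "joints": joint angles; "dq": joint speeds; "joint_efforts": joint torques, N m; "eef_pos": TCP position; "eef_rot": TCP orientation; "ft_force": force on the tool from outside, world axes, zero at the start; "torque": the same for the moment, N m; "gripper_width": finger opening in m.
Only numpy, scipy, OpenCV 4.12 (cv2) and the standard library are available. Lean on these libraries where they do the work, as an engineer would, in place of code of your own. Each camera call takes 0.05 s, during which the arm holds its last target. There are 200 camera calls.

## Working session

There is one attempt and no reset: what is moved stays moved. The work goes in short steps, each a Python script; the robot and the scene stay as the last script left them, time stands still between calls to the robot, and variables do not carry over. Pictures are saved under pics/ and viewed, about 8 in all and at most 12, crops included, and the job is handed in when it is done.

```bash
mkdir -p pics; cat > h.py <<'E'
import numpy as np, cv2
from scipy.spatial.transform import Rotation as R
from cell import arm, eoat, status, grab_frame, camera_model, ticket, models
def cam2world(name, pose=None):
    m=camera_model(name)
    if name!="wrist": return np.linalg.inv(np.array(m["view"]))
    s=pose or status.sense(); T=np.eye(4); T[:3,:3]=R.from_quat(s["eef_rot"]).as_matrix(); T[:3,3]=s["eef_pos"]
    return T@np.array(m["hand_eye"])
def ray(name,rc):
    m=camera_model(name); K=np.array(m["K"]); 
    d=cv2.undistortPoints(np.array([[[rc[1],rc[0]]]],float),K,np.array([m["k1"],0,0,0.]))[0,0]
    return np.array([d[0],-d[1],-1.])
def at_z(name,rc,z,pose=None):
    T=cam2world(name,pose); d=T[:3,:3]@ray(name,rc); o=T[:3,3]
    return o+d*(z-o[2])/d[2]
def at_depth(name,rc,D,pose=None):
    T=cam2world(name,pose); dd=D[int(round(rc[0])),int(round(rc[1]))]
    return T[:3,:3]@(ray(name,rc)*dd)+T[:3,3]
def save(n,img): cv2.imwrite(f"pics/{n}.png",cv2.cvtColor(img,cv2.COLOR_RGB2BGR))
E
python3 - <<'E'
from h import *
np.set_printoptions(precision=4,suppress=True)
hz={"hopper":.202,"tab":.170,"mark":.134,"walnut_a_center":.0155,"mug":.008,"dispenser":0,"snack_box":0,"beaker":0,"spoon":0}
s=status.sense(); print(s["time"],s["eef_rot"])
for c in ("scene","top"):
    im,D=grab_frame(c); save(c,im); np.save(c+"_d",D); print(c,cam2world(c)[:3,3])
    for n,z in hz.items():
        for r in models.pinpoint(c,n)[:5]:
            print(c,n,round(r["p"],2),np.round(r["position"],1),at_z(c,r["position"],z),at_depth(c,r["position"],D))
a=[cv2.imread(f"pics/{c}.png") for c in("scene","top")]
print(status.sense()["time"])
E
```

```text
0.0 [ 0.2015  0.9795 -0.0006 -0.0001]
scene [1.0797 0.7128 1.011 ]
scene hopper 0.93 [179.2 231.5] [ 0.6563 -0.027   0.202 ] [ 0.6355 -0.0634  0.1622]
scene tab 0.91 [175.1 280.9] [0.535  0.0083 0.17  ] [0.5341 0.0072 0.1686]
scene mark 0.62 [169.6 301. ] [ 0.4575 -0.0054  0.134 ] [ 0.4316 -0.0354  0.0974]
scene walnut_a_center 0.6 [271.6 353.4] [0.5084 0.2619 0.0155] [0.5121 0.2648 0.022 ]
scene walnut_a_center 0.57 [305.  391.6] [0.5047 0.3857 0.0155] [0.5108 0.3892 0.0262]
scene walnut_a_center 0.52 [294.6 356.7] [0.5485 0.3148 0.0155] [0.5575 0.3216 0.0325]
scene mug 0.57 [232.7 238.8] [ 0.6553 -0.0218  0.008 ] [0.6762 0.0143 0.0574]
scene dispenser 0.6 [232.6 240.9] [ 0.6473 -0.0245  0.    ] [0.6727 0.0188 0.0593]
scene snack_box 0.81 [317.9 304. ] [0.6804 0.2787 0.    ] [0.7031 0.3034 0.0574]
scene beaker 0.67 [192.1 180.1] [ 0.6981 -0.2603  0.    ] [ 0.7099 -0.23    0.0314]
scene spoon 0.69 [232.6 242.6] [ 0.6437 -0.0216  0.    ] [0.6746 0.0303 0.0715]
scene spoon 0.59 [337.8 422.7] [0.5036 0.4826 0.    ] [0.5048 0.4831 0.0021]
scene spoon 0.45 [234.7 240. ] [ 0.6534 -0.02    
[... 341 characters left out ...]
.3089 0.0155] [0.5633 0.3103 0.0063]
top walnut_a_center 0.56 [232.  203.9] [0.5529 0.3276 0.0155] [0.552  0.3246 0.0346]
top walnut_a_center 0.43 [245.7 187.9] [0.51   0.3797 0.0155] [0.5097 0.3775 0.0271]
top walnut_a_center 0.41 [247.3 224.7] [0.5032 0.2614 0.0155] [0.5029 0.2595 0.0313]
top dispenser 0.64 [198.6 312.8] [ 0.6549 -0.0219  0.    ] [ 0.6411 -0.0159  0.127 ]
top beaker 0.87 [181.9 386.5] [ 0.7052 -0.2626  0.    ] [ 0.7038 -0.2607  0.01  ]
top beaker 0.22 [230.6 396.7] [ 0.5466 -0.2905  0.    ] [ 0.5454 -0.2848  0.0276]
top spoon 0.77 [248.5 155.3] [0.5026 0.4904 0.    ] [0.5024 0.4872 0.0123]
top spoon 0.54 [229.3 397.1] [ 0.5508 -0.292   0.    ] [ 0.5494 -0.2856  0.0309]
1.0
```

View pics/scene.png

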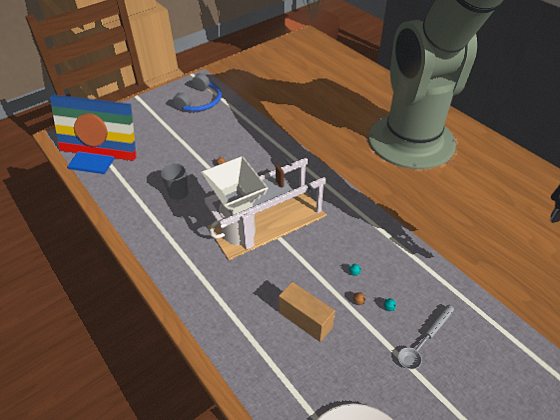

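View pics/top.png

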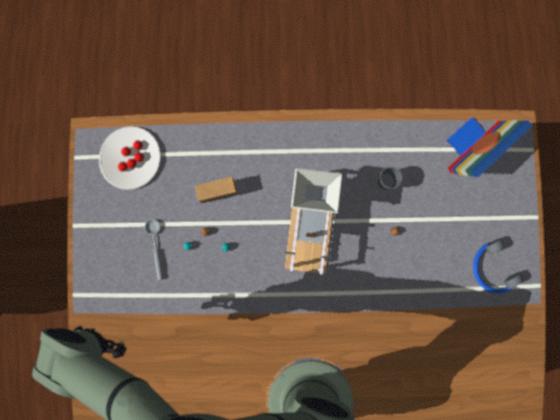

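Scene: brown walnuts at scene (298,359) / top (231,207) on the left, and at scene (161,221) / top (231,394) on the right. The look-alikes are turquoise, at top (245,188) and (247,226). The red balls in the bowl are not meant. I choose the two brown ones, refine them by colour, and check from near.

```bash
cat >> h.py <<'E'
def down(psi): return [float(np.cos(psi/2)),float(np.sin(psi/2)),0.,0.]
def brown(im,rc,w):
    r,c=map(int,rc); r0,c0=max(r-w,0),max(c-w,0); hsv=cv2.cvtColor(im[r0:r+w,c0:c+w],cv2.COLOR_RGB2HSV)
    m=cv2.inRange(hsv,(3,110,40),(18,255,255)); n,_,st,ce=cv2.connectedComponentsWithStats(m)
    return [(int(st[i,4]),np.array([ce[i][1]+r0,ce[i][0]+c0])) for i in range(1,n) if st[i,4]>12]
E
python3 - <<'E'
from h import *
np.set_printoptions(precision=4,suppress=True)
for c,ps in (("scene",((298,359),(161,221))),("top",((231,207),(231,394)))):
    im=cv2.cvtColor(cv2.imread(f"pics/{c}.png"),cv2.COLOR_BGR2RGB)
    for p in ps:
        for a,q in brown(im,p,10): print(c,a,q,at_z(c,q,.0165))
A=np.array([.556,.317])
for psi in (np.pi/2,-np.pi/2):
    for p in ([*A,.2],[.55,-.29,.2],[.53,0,.2],[.65,-.025,.25]): print(psi,p,arm.inverse_kinematics(p,down(psi)))
print(np.array(camera_model("wrist")["hand_eye"]))
E
```

```text
scene 110 [298.4455 358.9091] [0.5523 0.3261 0.0165]
scene 42 [160.619  220.1429] [ 0.5404 -0.2858  0.0165]
top 39 [231.2564 204.9231] [0.5552 0.3242 0.0165]
top 43 [230.9302 394.4651] [ 0.545  -0.2798  0.0165]
1.5707963267948966 [np.float64(0.556), np.float64(0.317), 0.2] [-0.7931  0.5951  0.2796  1.6005 -0.1883  0.9727 -0.4527]
1.5707963267948966 [0.55, -0.29, 0.2] [-0.1757  0.753   0.9404  1.6718 -0.6784  1.0763  0.975 ]
1.5707963267948966 [0.53, 0, 0.2] [-0.4703  0.4518  0.4847  1.9015 -0.2734  0.8533  0.1545]
1.5707963267948966 [0.65, -0.025, 0.25] [-0.4249  0.6183  0.6026  1.529  -0.3752  1.1118  0.2589]
-1.5707963267948966 [np.float64(0.556), np.float64(0.317), 0.2] [-0.3311  0.6064 -0.4283  1.5729  0.2808  1.0238  2.3026]
-1.5707963267948966 [0.55, -0.29, 0.2] [-0.2729  0.9228  1.2233  1.676  -0.9193  1.2309 -1.972 ]
-1.5707963267948966 [0.53, 0, 0.2] [-0.8742  0.7762  1.2285  1.918  -0.8404  1.0884 -2.4302]
-1.5707963267948966 [0.65, -0.025, 0.25] [-0.683   0.8897  1.2242  1.5419 -0.8538  1.3226 -2.5   ]
[[-0.0001  0.9608  0.2772  0.0709]
 [ 1.      0.0002 -0.0003 -0.0012]
 [-0.0003  0.2772 -0.9608 -0.1426]
 [ 0.      0.      0.      1.    ]]
```

```bash
python3 - <<'E'
from h import *
np.set_printoptions(precision=4,suppress=True)
arm.movep([.554,.325,.16],down(np.pi/2))
s=status.sense(); im,D=grab_frame("wrist"); save("w1",im)
print(s["time"],s["eef_pos"])
for r in models.pinpoint("wrist","walnut_a_center"): print(round(r["p"],2),r["position"],at_z("wrist",r["position"],.0155,s),at_depth("wrist",r["position"],D,s))
for a,q in brown(im,(210,280),280): 
    if a>300: print(a,q,at_z("wrist",q,.0155,s))
E
```

```text
2.4917 [0.5531 0.3267 0.1602]
0.81 [268.5, 219.5] [0.5033 0.2596 0.0155] [0.5055 0.2658 0.0285]
0.62 [190.7, 278.9] [0.5526 0.3264 0.0155] [0.5525 0.33   0.0301]
963 [190.7362 278.0135] [0.5519 0.3264 0.0155]
```

View pics/w1.png

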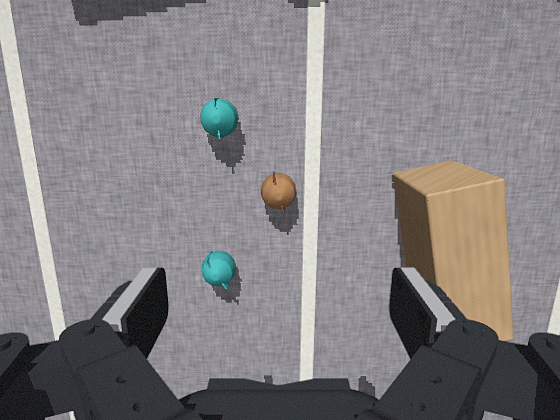

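The brown walnut is at w1 (191,278), which gives (0.552, 0.326). The turquoise ones are at (118,219) and (268,219), and the jaws along x clear both. I grasp it, drop it in, and view the dispenser from near.

```bash
python3 - <<'E'
from h import *
np.set_printoptions(precision=4,suppress=True)
q=down(np.pi/2)
arm.move_linear([.552,.326,.05],q,rate=.2)
print(arm.move_linear([.552,.326,.003],rate=.08,max_force=15))
eoat.grasp(25); print(status.sense()["gripper_width"])
arm.move_linear([.552,.326,.27],rate=.3)
w=status.sense()["gripper_width"]; print(w,status.sense()["time"])
if w>.015:
    arm.movep([.652,-.025,.27],q)
    s=status.sense(); im,D=grab_frame("wrist"); save("w2",im); np.save("w2d",D)
    print(s["eef_pos"],s["eef_rot"],s["gripper_width"],s["time"])
    for n,z in (("hopper",.202),("tab",.17),("mark",.134)):
        for r in models.pinpoint("wrist",n): print(n,round(r["p"],2),r["position"],at_z("wrist",r["position"],z,s))
E
```

```text
False
0.026790057340744976
0.02666107352490039 5.6333
[ 0.652  -0.0232  0.2697] [ 0.7064  0.7078  0.0001 -0.0004] 0.02657119345214727 7.0
hopper 0.77 [217.9, 285.4] [ 0.6551 -0.0213  0.202 ]
tab 0.72 [176.1, 95.9] [ 0.5311 -0.003   0.17  ]
mark 0.46 [267.5, 278.9] [ 0.6516 -0.0851  0.134 ]
```

View pics/w2.png

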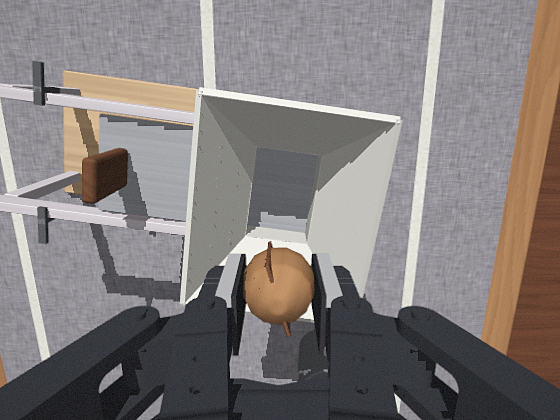

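```bash
python3 - <<'E'
from h import *
np.set_printoptions(precision=4,suppress=True)
s=status.sense()
f=lambda rc,z: at_z("wrist",rc,z,s)[:2]
TL,TR,BL=f((91,201),.202),f((120,400),.202),f((301,183),.202)
print(TL,TR,BL,"centre",(TR+BL)/2, "len",np.linalg.norm(TR-TL),np.linalg.norm(BL-TL))
x=(TR-TL); print("yaw",np.arctan2(x[1],x[0])); y=TL-BL; print("yaw y",np.arctan2(-y[0],y[1]))
c1,c2=f((83,39),.134),f((225,43),.134); print(c1,c2,np.linalg.norm(c1-c2),(c1+c2)/2,"yaw",np.arctan2(*(-(c1-c2)*[1,-1])[::1]))
print("tab top",f((176,105),.18))
E
```

```text
[0.6095 0.0493] [0.7176 0.0343] [ 0.5912 -0.0769] centre [ 0.6544 -0.0213] len 0.10912772421805135 0.1275031215047503
yaw -0.13790488276003132
yaw y -0.14382632677784987
[0.4812 0.0564] [ 0.4662 -0.0499] 0.10735536330017136 [0.4737 0.0032] yaw -0.14060379966791425
tab top [ 0.5418 -0.0015]
```

The walnut is held. Hopper corners at (91,201), (120,400), (301,183) and clips at (83,39), (225,43) give a yaw of -0.14, hopper (0.654,-0.021), tab (0.531,-0.003) and mark 57 mm further out. All of these fit the given sizes.

```bash
python3 - <<'E'
from h import *
np.set_printoptions(precision=4,suppress=True)
q=down(np.pi/2-.14)
arm.move_linear([.656,-.010,.209],q,rate=.2)
eoat.open_gripper(); print(status.sense()["time"])
arm.move_linear([.656,-.010,.26],rate=.3)
im,D=grab_frame("scene"); save("s2",im[110:270,150:360])
arm.movep([.543,-.283,.16],down(np.pi/2))
s=status.sense(); im,D=grab_frame("wrist"); save("w3",im)
print(s["time"],s["eef_pos"])
for r in models.pinpoint("wrist","walnut_b_center"): print(round(r["p"],2),r["position"],at_z("wrist",r["position"],.0155,s))
for a,p in brown(im,(210,280),280):
    if a>300: print(a,p,at_z("wrist",p,.0155,s))
a=cv2.resize(cv2.imread("pics/s2.png"),None,fx=1.9,fy=1.9); b=cv2.resize(cv2.imread("pics/w3.png"),(400,300))
h=max(a.shape[0],300); z=np.zeros((h,a.shape[1]+400,3),np.uint8); z[:a.shape[0],:a.shape[1]]=a; z[:300,a.shape[1]:]=b; cv2.imwrite("pics/c3.png",z)
E
```

```text
8.275
9.8333 [ 0.544  -0.2818  0.1601]
0.61 [187.7, 282.0] [ 0.546  -0.2797  0.0155]
969 [186.7079 277.4066] [ 0.5424 -0.2789  0.0155]
```

View pics/c3.png

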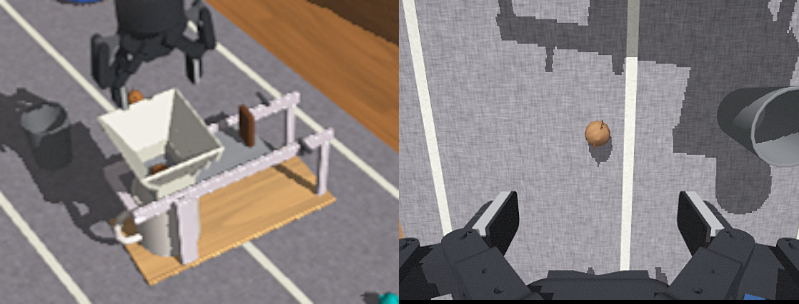

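The first nut shows in the hopper (about (168,158) in the left crop). The second walnut is alone at w3 (187,278), which gives (0.543,-0.279). Next: grasp it, drop it in, check.

```bash
python3 - <<'E'
from h import *
np.set_printoptions(precision=4,suppress=True)
arm.move_linear([.543,-.279,.05],rate=.2)
print(arm.move_linear([.543,-.279,.003],rate=.08,max_force=15))
eoat.grasp(25)
arm.move_linear([.543,-.279,.27],rate=.3)
w=status.sense()["gripper_width"]; print(w)
if w>.015:
    q=down(np.pi/2-.14)
    arm.movep([.652,-.033,.27],q); arm.move_linear([.652,-.033,.209],q,rate=.2)
    print(status.sense()["gripper_width"]); eoat.open_gripper(); 
    arm.move_linear([.652,-.033,.28],rate=.3)
    arm.movep([.545,-.040,.30],q)
    s=status.sense(); im,D=grab_frame("wrist"); save("w4",im); print(s["eef_pos"],s["time"])
    for n,z in (("hopper",.202),("tab",.17),("mark",.134)):
        for r in models.pinpoint("wrist",n): print(n,round(r["p"],2),r["position"],at_z("wrist",r["position"],z,s))
E
```

```text
False
0.02675407581654435
0.026501317394723115
[ 0.5445 -0.0397  0.2997] 16.0
hopper 0.81 [157.1, 446.1] [ 0.6551 -0.0219  0.202 ]
tab 0.78 [152.6, 248.0] [ 0.5263 -0.0054  0.17  ]
tab 0.5 [156.6, 443.8] [ 0.667 -0.028  0.17 ]
```

View pics/w4.png

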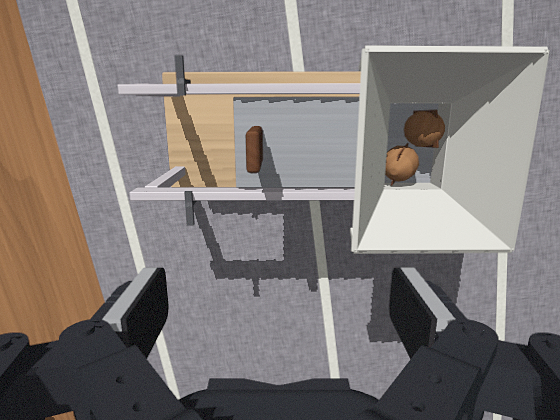

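Both nuts lie in the hopper (w4 (128,425) and (163,402)) and the slide is shut. The clips are at (75,180) and (208,189), and the tab top at (149,255).

```bash
python3 - <<'E'
from h import *
np.set_printoptions(precision=4,suppress=True)
s=status.sense(); f=lambda rc,z: at_z("wrist",rc,z,s)[:2]
c1,c2=f((75,180),.134),f((208,189.5),.134); yaw=np.arctan2((c1-c2)[1],(c1-c2)[0])-np.pi/2
u=np.array([np.cos(-.14),np.sin(-.14)])
mark=(c1+c2)/2; H=np.array([.6547,-.0215]); tab=H-.125*u
print("mark",mark,np.linalg.norm(c1-c2),yaw,"tabtop",f((149,255),.18),"tab",tab,"pull",(tab-mark)@u)
np.save("geo",[H,tab,mark,u])
q=down(np.pi/2-.14); p=tab-.005*u
arm.movep([*p,.25],q)
print("hit",arm.move_linear([*p,.153],q,rate=.1,max_force=12))
eoat.grasp(60); s=status.sense(); print(s["gripper_width"],s["eef_pos"],s["ft_force"],s["time"])
E
```

```text
mark [0.4739 0.0035] 0.10743821273286794 -0.1348062699002306 tabtop [ 0.5334 -0.0026] tab [ 0.5309 -0.0041] pull 0.057524234671148575
hit False
0.009080596043915055 [ 0.5266 -0.0034  0.1533] [ 3.6481 -1.1057  4.1841] 18.3583
```

```bash
python3 - <<'E'
from h import *
np.set_printoptions(precision=4,suppress=True)
H,tab,mark,u=np.load("geo.npy")
s=status.sense(); e=np.array(s["eef_pos"]); d=(mark-e[:2])@u; print("d",d)
t=e.copy(); t[:2]+=d*u
arm.move_linear(list(t),rate=.06); arm.dwell(1.)
s=status.sense(); e=np.array(s["eef_pos"]); print("resid",(mark-e[:2])@u,s["gripper_width"],s["ft_force"],s["time"])
im,D=grab_frame("wrist"); save("w5",im)
sc,_=grab_frame("scene"); print(models.pinpoint("scene","tab")[:1],models.pinpoint("scene","walnut_a_center")[:5])
r=models.pinpoint("scene","tab")[0]["position"]; p=at_z("scene",r,.17); print(p,(p[:2]-mark)@u)
sc=cv2.resize(sc[110:270,150:360],None,fx=1.9,fy=1.9,interpolation=cv2.INTER_CUBIC); w=cv2.resize(im,(400,300))
z=np.zeros((304,799,3),np.uint8); z[:304,:399]=sc; z[:300,399:]=w; save("c5",z)
E
```

```text
d -0.05310760337724686
resid -0.0005697254987066191 0.009066165273218104 [ 7.7252 -2.6948 -2.8814] 20.3833
[{'position': [164.0, 298.3], 'p': 0.56}] [{'position': [303.8, 388.3], 'p': 0.64}, {'position': [271.5, 356.6], 'p': 0.43}]
[0.475  0.0037 0.17  ] 0.0011064080565252902
```

View pics/c5.png

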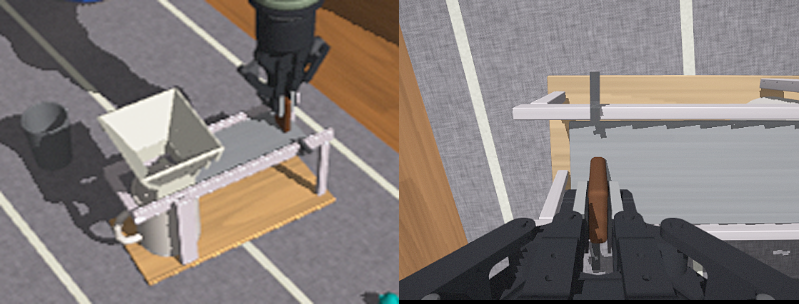

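The tab (about x=597 in the right half) is in line with the far clip (x=595). Now I check that the nuts are in the mug.

```bash
python3 - <<'E'
from h import *
np.set_printoptions(precision=4,suppress=True)
im,D=grab_frame("top"); sc,_=grab_frame("scene")
a=cv2.resize(im[150:290,265:365],(400,560),interpolation=cv2.INTER_CUBIC); b=cv2.resize(sc[150:255,190:265],(400,560),interpolation=cv2.INTER_CUBIC)
save("c6",np.hstack([a,b]))
for r,c in [(r,c) for r in range(180,206,5) for c in range(305,332,5)]: 
    p=at_depth("top",(r,c),D); print((r,c),p, im[r,c]) if p[2]<.12 else None
H,tab,mark,u=np.load("geo.npy"); s=status.sense(); print((np.array(s["eef_pos"])[:2]-mark)@u,s["ft_force"],s["dq"])
E
```

```text
(185, 305) [0.6867 0.0053 0.0941] [90 90 86]
(185, 310) [ 0.6968 -0.0131  0.0171] [92 95 91]
(190, 305) [0.6823 0.0028 0.0072] [110 111 109]
(190, 310) [ 0.681  -0.0129  0.0151] [111 108 106]
(190, 315) [ 0.6807 -0.0288  0.0154] [115 115 111]
(190, 320) [ 0.6773 -0.0432  0.0402] [93 84 78]
(190, 325) [ 0.6771 -0.059   0.0394] [87 88 82]
(195, 305) [0.6652 0.0034 0.0156] [105 105 100]
(195, 310) [ 0.6622 -0.0115  0.039 ] [73 51 29]
(195, 315) [ 0.6648 -0.0285  0.0136] [83 78 71]
(195, 320) [ 0.6609 -0.0426  0.045 ] [72 49 30]
(195, 325) [ 0.6625 -0.0594  0.0291] [103  99  88]
(200, 315) [ 0.6489 -0.0282  0.0125] [108 108 102]
(200, 320) [ 0.648  -0.0438  0.0187] [104 103  97]
(200, 325) [ 0.649  -0.0606  0.006 ] [155 155 147]
0.000583951244220431 [ 7.3679 -1.9525 -2.9666] [ 0.0005 -0.0008 -0.0006  0.002  -0.0034  0.0005 -0.0002]
```

View pics/c6.png

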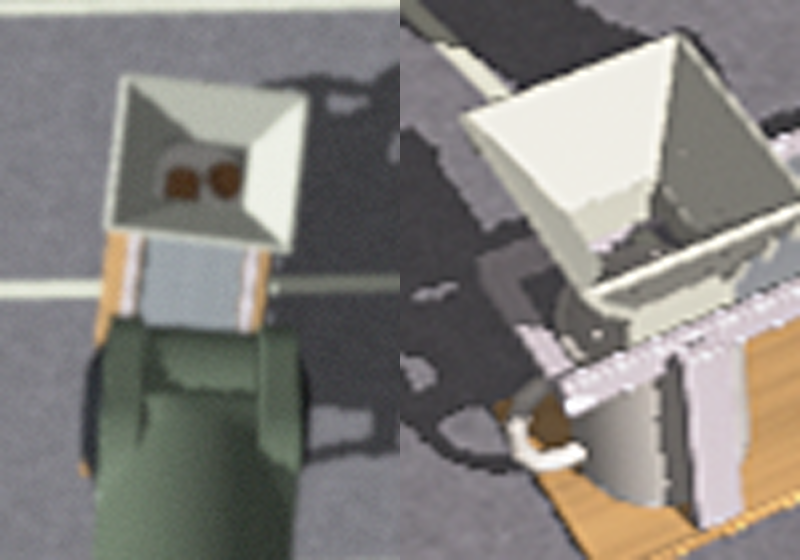

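The top view (left half) shows both nuts at (183,183) and (226,180), down in the mug at about 0.04 m height by depth. The mug is upright and in place. The slide is held, level with the clips, with 7.7 N of spring force on the tool.

```bash
python3 -c "
from h import *
print(ticket.hand_in(),status.sense()['time'])"
```

```text
the job is handed in; nothing more can be done
the job is handed in; nothing more can be done
```

Both brown walnuts went into the hopper with the slide still shut. I then gripped the tab and pulled the slide out about 57 mm to the clips, and handed the job in with the gripper still holding it there.

What the last checks showed:
- **Slide position:** by the arm's pose the tab is within 0.6 mm of the mark, and by the scene camera within about 1.1 mm (7 mm allowed). The wrist picture also shows it in line with the far clip.
- **Grip:** the fingers hold the tab at 9 mm opening, set to 60 N. About 7.7 N of pull showed on the tool, close to the spring's 8 N, and the arm was still.
- **Nuts:** the top picture and its depth readings show both nuts down inside the mug, at about 40 mm height.
- **Mug:** in the pictures it stands upright with no visible shift; I did not measure its position.
- **Other things:** no move came near the snack box, cup, spoon or turquoise look-alikes, but I did not measure them afterwards.
- **Time:** the robot's clock read about 20 s at the last timed check, of the 64 s allowed.

In the end check for walnuts, the network pointed only at the turquoise look-alikes. It also sometimes reported the mark or spoon wrongly. I took the mark from the clips seen in the wrist pictures: two views agreed within 1 mm.

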